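# Kit the inspection caddy and wring the gauge blocks

## Robot

A 6-joint arm with a two-finger parallel gripper is mounted at the origin on the work surface. World frame = base frame: x ahead of the robot, y to its left, z up, the work surface at z = 0. Lengths are in m, angles in rad, forces in N, time in s.
With the tool pointing down it reaches from about 0.35 to 0.725 m from the base axis. Payload 4.3 kg.
Tool frame: the origin (TCP) lies at the very end of the fingers, on their centre line; the grasp point (between the pads) lies 19 mm behind it; z points along the fingers, y is the direction in which the jaws open and shut (so a half turn about z gives the same grasp; the last joint's range is limited). The gripper opens to 85 mm and grips with 20 to 120 N. Pads are 22 mm wide; open, the fingers measure 114 mm over their backs; the gripper's body (76 mm by 85 mm) begins 54 mm behind the grasp point. The pads swing forward as they close: fully open they stand 13 mm farther back than shut.
Start: joints at [1.201, 0.377, 0.081, 1.274, 0, 1.46], TCP at [0.148, 0.556, 0.231] pointing down, gripper open.
Joint ranges: [-2.72, 2.72], [-0.84, 1.66], [-1.02, 1.22], [-1.77, 2.12], [-1.37, 1.28], [-3.14, 3.14]. Speed limits (rad/s): [2.57, 2.57, 3.14, 3.14, 3.14, 3.14].

## Interface

Orientations are given as a rotation vector (axis times angle).
In Python, from cell import env, claw, planner, optics, monitor gives the robot as it stands. Calls block until the motion is done:
- env.goto(position, orientation): joint-space move of the TCP to a pose.
- env.move_l(position, speed=0.15, ori=None, force_limit=None): straight line of the TCP; ori=None keeps the orientation; speed is the mean speed in m/s. With force_limit (N) it stops when the force on the tool has changed by that much, and returns True; else False.
- env.move_joints(angles): joint-space move.
- claw.gripper_open() and claw.close(): open the fingers fully, or close them until they stop; the grip force is fixed at half the most.
- env.sleep(seconds).
- planner.ik(position, orientation): joint angles nearest the present ones, or None.
- optics.camera(name): name is "scene" or "top" or "wrist"; returns a dict with "frame" (420x560x3 uint8, red, green, blue), "K" (3x3 intrinsics, pixels), "R" (3x3) and "t" (3): a world point X has camera coordinates R X + t; the wrist camera has in their place "hand_eye" (4x4, takes a point from camera to tool coordinates, whose origin is the TCP and whose axes are the flange's). Camera axes: x right, y down, z forward; pixel columns grow to the right and rows downward; lengths in m; the calibration is good to about 2 mm. A picture is of the moment at which its call begins: read the wrist's pose just before it. There is no depth.
A pose or a line that the arm cannot do raises env.IKError and nothing moves.
- env.hand_in(): hands the job in, once; it reports no verdict.
Readings, each from a call of its own:
- monitor.get_t(): time.
- monitor.get_joint_positions(): joint angles.
- monitor.get_joint_vel(): joint speeds.
- monitor.get_joint_efforts(): joint torques, N m.
- monitor.get_tcp_pos(): TCP position.
- monitor.get_tool_rot(): TCP orientation.
- monitor.get_ft_force(): force on the tool from outside, world axes, zero at the start.
- monitor.get_wrist_torque(): the same for the moment, N m.
- monitor.get_grip_width(): finger opening in m.
Only numpy, scipy, OpenCV 4.12 (cv2) and the standard library are available. Lean on these libraries where they do the work, as an engineer would, in place of code of your own. Each camera call takes 0.05 s, during which the arm holds its last target. There are 200 camera calls.

## Task

Put the gauges into the dark caddy by colour: the blue-banded white block flat in the middle of the blue pad, the yellow-topped ring flat in the middle of the yellow pad, and the green-topped plug upright in the middle of the green pad, each set down gently. Wring the blue-banded steel block onto the white block: lay it on so that it overlaps only about two thirds of the length, never straight down in its final position, and slide it along without lifting until the edges are flush all round. The red-banded block and ring are rejects: leave them where they are.

Things in the scene. Friction and masses are not known exactly. Their poses are not given: they have to be found in the camera images.
- caddy: dark steel open tray, fixed to the bench, 140 mm (its x) by 320 mm (its y), rim 18 mm above the bench, walls and floor 5 mm thick; origin at the centre of its underside, z up. The three pads lie in a row along its y, 100 mm apart, in any order
- pad_blue: blue pad fixed on the caddy floor, 90 mm (its x) by 86 mm (its y), 2 mm thick, its top 7 mm above the bench; origin at the centre of its underside, z up; its axes are parallel to the caddy's
- pad_yellow: yellow pad, otherwise the same as the blue one
- pad_green: green pad, otherwise the same as the blue one
- white_block: white ceramic gauge block, 60 mm long (along its x) by 30 mm wide (along its y) by 24 mm high; lies flat; painted blue bands round both ends; origin at the centre of its underside, z up; about 0.26 kg
- steel_block: thin dark grey steel gauge block, 60 mm long (along its x) by 30 mm wide (along its y) by 18 mm high; lies flat; painted blue bands round both ends; origin at the centre of its underside, z up; about 0.25 kg. It slides with plain dry friction on the white block, which has the same 60 by 30 mm face
- ring_gauge: steel ring gauge lying flat, 50 mm outside diameter, 28 mm hole, 20 mm high, the upper 6 mm painted yellow; origin at the centre of its underside, z up, on the ring's axis (in the open hole); about 0.2 kg
- plug_gauge: round steel plug gauge standing upright, 50 mm high: foot 38 mm in diameter up to 12 mm, stem 25 mm in diameter from 15 to 42 mm, green cap 28 mm in diameter from 42 to 50 mm; origin at the centre of its underside, z up; about 0.2 kg
- reject_block: reject, not to be moved: dark grey steel block, 60 mm long (along its x) by 30 mm wide (along its y) by 18 mm high; lies flat; painted red bands round both ends; origin at the centre of its underside, z up
- reject_ring: reject, not to be moved: steel ring gauge lying flat, 50 mm outside diameter, 28 mm hole, 20 mm high, the upper 6 mm painted red; origin at the centre of its underside, z up, on the ring's axis (in the open hole); about 0.2 kg
Not all that is in view belongs to the job. What is shaped like the ring_gauge but orange or purple is not meant.

How it is judged:
By the outcome, as a careful person would: the job done as asked, in the order asked, and still so for the second after the job is handed in, with the robot touching nothing.
It also fails if it takes over 112 s, if anything falls off the work surface, if the arm or the gripper's body presses on something with over 40 N, if the wrist force passes 120 N, or if a joint passes its speed limit or range.

## Working session

There is one attempt and no reset: what is moved stays moved. The work goes in short steps, each a Python script; the robot and the scene stay as the last script left them, time stands still between calls to the robot, and variables do not carry over. Pictures are saved under pics/ and viewed, about 12 in all and at most 16, crops included, and the job is handed in when it is done.

```bash
ls; mkdir -p pics
python3 - <<'E'
from cell import env,claw,planner,optics,monitor
import cv2,numpy as np
for n in ["top","scene"]:
    c=optics.camera(n); cv2.imwrite(f"pics/{n}0.png",c["frame"][:,:,::-1]); np.savez(f"{n}0.npz",**c)
    print(n,c["K"].round(1).tolist(),c["R"].round(3).tolist(),c["t"].round(3).tolist())
c=optics.camera("wrist");print(c["hand_eye"].round(3).tolist(),c["K"].round(1).tolist());print(monitor.get_t(),monitor.get_tcp_pos(),monitor.get_tool_rot(),monitor.get_ft_force())
E
```

```text
pics
top [[455.1, 0.0, 277.9], [0.0, 455.1, 207.2], [0.0, 0.0, 1.0]] [[-0.023, -1.0, 0.011], [-0.996, 0.022, -0.089], [0.089, -0.013, -0.996]] [-0.035, 0.466, 1.124]
scene [[449.6, 0.0, 271.6], [0.0, 449.6, 211.3], [0.0, 0.0, 1.0]] [[-0.484, 0.875, -0.002], [0.585, 0.322, -0.744], [-0.65, -0.361, -0.668]] [0.248, -0.224, 1.302]
[[0.0, -0.964, -0.267, 0.066], [1.0, 0.001, -0.0, 0.0], [0.0, -0.267, 0.964, -0.141], [0.0, 0.0, 0.0, 1.0]] [[291.2, 0.0, 281.3], [0.0, 291.2, 208.3], [0.0, 0.0, 1.0]]
0.15 [0.14753803 0.55525097 0.23057148] [-4.06947484e-01 -3.11476686e+00  2.35864314e-03] [-0.49519308  0.44760781  0.03808676]
```

View pics/top0.png

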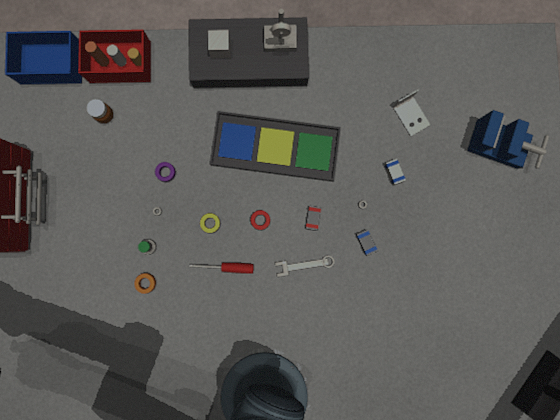

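View pics/scene0.png

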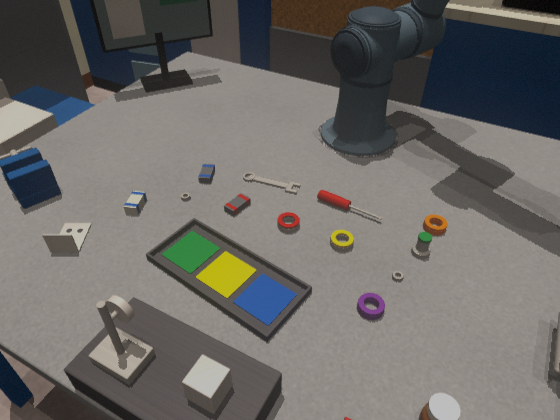

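Top view:
- Blue-banded white block (395,172), blue-banded dark block (366,242), red-banded reject block (314,218).
- Rings: yellow (210,223), red reject (260,220), purple (165,172) and orange (145,283).
- Green plug (147,246).
- Pads: blue (238,142), yellow (276,147), green (314,152).

The scene view agrees. Possible mix-ups are the steel block with the reject block, and the yellow ring with the red, purple and orange ones. I'll measure from both cameras by colour.

```bash
cat > h.py <<'E'
import numpy as np,cv2
from scipy.spatial.transform import Rotation as Ro
from cell import env,claw,planner,optics,monitor
def cam(n):
    """camera dict with world->camera R,t for every camera"""
    if n=="wrist":
        p=np.array(monitor.get_tcp_pos());Rt=Ro.from_rotvec(monitor.get_tool_rot()).as_matrix()
        c=dict(optics.camera(n));H=c["hand_eye"]
        Rw=Rt@H[:3,:3];C=p+Rt@H[:3,3];c["R"]=Rw.T;c["t"]=-Rw.T@C
        return c
    return dict(optics.camera(n))
def ray(c,uv,z):
    """pixels -> world points on plane height z"""
    uv=np.atleast_2d(uv).astype(float);d=np.c_[uv,np.ones(len(uv))]@np.linalg.inv(c["K"]).T@c["R"]
    C=-c["R"].T@c["t"];return C+d*((z-C[2])/d[:,2])[:,None]
def proj(c,X):
    q=c["K"]@(c["R"]@np.asarray(X)+c["t"]);return q[:2]/q[2]
HUE=dict(blue=(100,125),yellow=(23,35),green=(45,85),red=(-8,8),orange=(9,20),purple=(130,160))
def mask(c,col,s=110,v=40):
    h=cv2.cvtColor(c["frame"],cv2.COLOR_RGB2HSV).astype(int);lo,hi=HUE[col];H=h[...,0]
    if lo<0:H=np.where(H>90,H-180,H)
    return ((H>=lo)&(H<=hi)&(h[...,1]>s)&(h[...,2]>v)).astype(np.uint8)*255
def blobs(c,col,amin=8,s=110,v=40):
    n,l,st,ce=cv2.connectedComponentsWithStats(mask(c,col,s,v))
    return [(ce[i].round(1).tolist(),int(st[i,4])) for i in range(1,n) if st[i,4]>=amin]
def down(a):
    """tool pointing down with tool y (jaws) along world angle a"""
    y=np.array([np.cos(a),np.sin(a),0]);z=np.array([0,0,-1.]);x=np.cross(y,z)
    return Ro.from_matrix(np.c_[x,y,z]).as_rotvec()
def save(c,n,box=None,k=1):
    f=c["frame"]
    if box:f=f[box[1]:box[3],box[0]:box[2]]
    cv2.imwrite(f"pics/{n}.png",cv2.resize(f,None,fx=k,fy=k,interpolation=cv2.INTER_CUBIC)[:,:,::-1])
E
python3 - <<'E'
from h import *
for n in["top","scene"]:
    c=dict(np.load(n+"0.npz"))
    for col,z in dict(blue=.02,yellow=.02,green=.05,red=.02).items():
        for b in blobs(c,col):
            if b[1]<3000: print(n,col,b,"z",z,ray(c,b[0],z)[0,:2].round(3),"z.007",ray(c,b[0],.007)[0,:2].round(3) if b[1]>600 else "")
f=np.load("top0.npz")["frame"]
a=[f[y-30:y+30,x-40:x+40] for x,y in[(390,172),(366,242),(210,223),(147,246)]]
g=np.vstack([np.hstack(a[:2]),np.hstack(a[2:])]);cv2.imwrite("pics/crop1.png",cv2.resize(g,None,fx=4,fy=4,interpolation=2)[:,:,::-1])
print(down(0),monitor.get_tool_rot())
E
```

```text
top blue ([42.8, 57.4], 2847) z 0.02 [0.867 0.552] z.007 [0.872 0.558]
top blue ([492.0, 128.4], 422) z 0.02 [ 0.656 -0.601] z.007 
top blue ([518.6, 143.1], 665) z 0.02 [ 0.617 -0.667] z.007 [ 0.62  -0.674]
top blue ([236.6, 141.1], 1158) z 0.02 [0.637 0.056] z.007 [0.64  0.057]
top blue ([495.5, 145.0], 182) z 0.02 [ 0.613 -0.607] z.007 
top blue ([391.8, 163.5], 34) z 0.02 [ 0.571 -0.338] z.007 
top blue ([398.2, 178.7], 32) z 0.02 [ 0.531 -0.353] z.007 
top blue ([363.0, 234.6], 40) z 0.02 [ 0.392 -0.257] z.007 
top blue ([370.3, 249.9], 39) z 0.02 [ 0.353 -0.274] z.007 
top yellow ([275.0, 146.2], 1164) z 0.02 [ 0.622 -0.042] z.007 [ 0.624 -0.042]
top yellow ([209.6, 222.7], 217) z 0.02 [0.43  0.127] z.007 
top green ([313.4, 151.3], 1113) z 0.05 [ 0.6   -0.136] z.007 [ 0.609 -0.14 ]
top green ([143.7, 246.2], 94) z 0.05 [0.375 0.283] z.007 
top red ([114.4, 56.5], 2739) z 0.02 [0.866 0.368] z.007 [0.871 0.372]
top red ([98.0, 55.7], 11) z 0.02 [0.868 0.41 ] z.007 
top red ([102.9, 60.0], 11) z 0.02 [0.857 0.397] z.007 
top red ([10.2, 173.1], 1149) z 0.02 [0.567 0.626] z.007 [0
[... 1117 characters left out ...]
-0.208] z.007 [ 0.99  -0.218]
scene yellow ([341.9, 237.7], 217) z 0.02 [0.434 0.128] z.007 
scene yellow ([225.7, 273.8], 1521) z 0.02 [ 0.638 -0.035] z.007 [ 0.629 -0.041]
scene green ([190.6, 251.6], 1258) z 0.05 [ 0.644 -0.111] z.007 [ 0.614 -0.14 ]
scene green ([425.0, 236.2], 95) z 0.05 [0.377 0.284] z.007 
scene red ([333.5, 199.1], 318) z 0.02 [0.325 0.062] z.007 
scene red ([243.8, 198.0], 44) z 0.02 [ 0.423 -0.125] z.007 
scene red ([231.8, 207.0], 49) z 0.02 [ 0.464 -0.132] z.007 
scene red ([288.1, 219.7], 200) z 0.02 [0.439 0.001] z.007 
scene red ([346.6, 418.4], 13) z 0.02 [0.786 0.28 ] z.007 
[2.22144147 2.22144147 0.        ] [-4.06947484e-01 -3.11476686e+00  2.35864314e-03]
```

View pics/crop1.png

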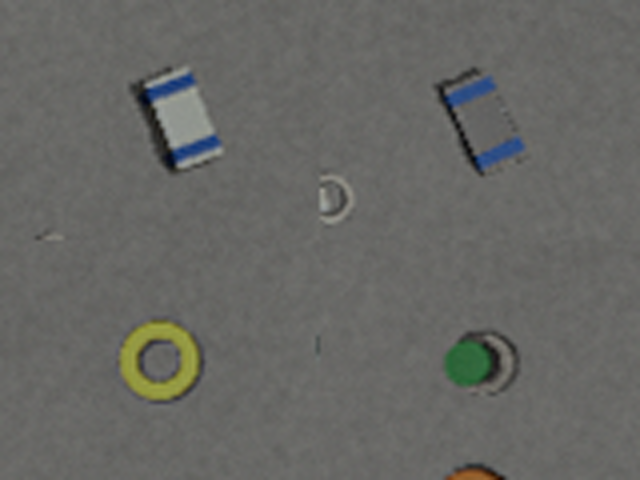

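Both views agree within about 4 mm, and the crop confirms the white block, grey steel block with blue bands, yellow ring and green-capped plug. I'll go to the white block first and check from close up.

```bash
cat >> h.py <<'E'
def best(p,a):
    """of the two equivalent jaw angles, the one with least wrist travel"""
    q0=np.array(monitor.get_joint_positions());r=[]
    for k in (0,np.pi):
        q=planner.ik(p,down(a+k))
        if q is not None:r.append((np.abs(np.array(q)-q0).max()+3*(abs(q[5])>2.7),a+k))
    return min(r)[1]
def look(n,xy,a,z=.15):
    env.goto([*xy,z],down(a));c=cam("wrist");save(c,n);return c
def near(c,col,xy,z,r=.05,**k):
    out=[]
    for b in blobs(c,col,**k):
        X=ray(c,b[0],z)[0]
        if np.hypot(*(X[:2]-xy))<r:out.append((X[:2],b[0],b[1]))
    return out
E
python3 - <<'E'
from h import *
xy=np.array([.549,-.347]);a=best([*xy,.15],np.radians(110));print("a",np.degrees(a))
c=look("w1",xy,a)
for b in near(c,"blue",xy,.024):print(b)
print(monitor.get_t(),monitor.get_tcp_pos(),monitor.get_joint_positions(),monitor.get_ft_force())
E
```

```text
a 290.0
(array([ 0.57198888, -0.33899031]), [281.7, 178.0], 292)
(array([ 0.53279657, -0.35344683]), [281.8, 220.9], 228)
3.6583 [ 0.54940261 -0.34631583  0.15011274] [-6.60115587e-01  5.60592755e-01  1.60358071e-01  1.17047486e+00
  1.15515197e-04  2.13122919e+00] [ 0.04980737 -0.56041019 -0.36934455]
```

View pics/w1.png

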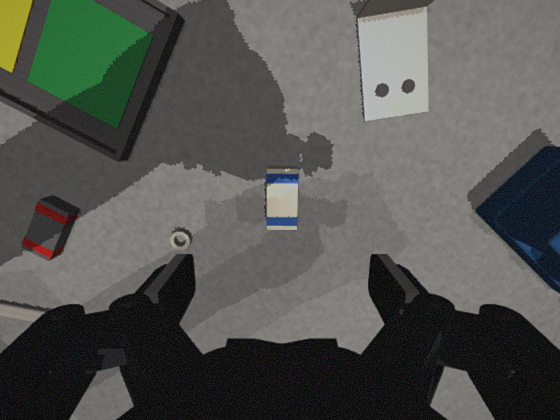

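The close view shows the blue-banded white block at (282,200), lined up with the jaws. Next I'll grasp it and look at the caddy on the way.

```bash
cat >> h.py <<'E'
def grasp(xy,z,a,lift=.12):
    env.goto([*xy,z+.06],down(a))
    hit=env.move_l([*xy,z],.1,force_limit=8)
    claw.close();w=monitor.get_grip_width();p=monitor.get_tcp_pos();f0=monitor.get_ft_force()[2]
    env.move_l([*xy,lift],.15);print("hit",hit,"width",w,"z",p[2],"width2",monitor.get_grip_width(),"dFz",monitor.get_ft_force()[2]-f0,"t",monitor.get_t())
E
python3 - <<'E'
from h import *
a=np.radians(290.25);xy=np.array([.5515,-.3465])
grasp(xy,.003,a)
y=np.array([.031,.197]);ang=np.arctan2(*y[::-1]);p=np.array([.575,.06])
b=best([*p,.24],ang);print(np.degrees(ang),np.degrees(b))
# keep block's length along caddy x; view from the near side
c=look("cad",p if np.cos(b+np.pi/2)>0 else p+[.12,0],b,.24);np.savez("cad.npz",**c)
for col in("blue","yellow","green"):
  for r in near(c,col,np.array([.625,-.04]),.007,r=.16,amin=400):print(col,r)
print(monitor.get_t(),monitor.get_ft_force(),monitor.get_joint_positions())
E
```

```text
hit False width 0.028836063705779166 z 0.0035860954352425166 width2 0.028741693695602803 dFz -5.8543078015459 t 6.3333
81.05724605159028 81.05724605159028
blue (array([0.64005359, 0.05680063]), [272.7, 138.4], 5040)
yellow (array([ 0.6249318 , -0.04178402]), [192.9, 138.8], 5117)
green (array([ 0.60924404, -0.14005621]), [113.3, 138.7], 5005)
8.1083 [ 0.55126436  0.59721421 -1.47615431] [-6.09477478e-03  6.62551498e-01  5.67265005e-01  1.47657249e+00
 -3.02760753e-04  1.51674582e-01]
```

View pics/cad.png

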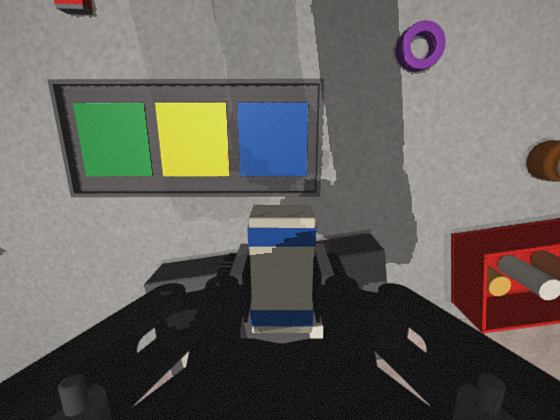

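The view shows the white block held straight and the pads at green (113,139), yellow (193,139) and blue (273,138). The spacing comes out at 99.6 mm and the positions match the top camera. I'll place the block on blue, then view the ring.

```bash
cat >> h.py <<'E'
CA=np.radians(81.1)
PAD=dict(blue=np.array([.641,.057]),yellow=np.array([.6257,-.0417]),green=np.array([.610,-.140]))
def place(xy,ztouch,a,up=.12,lim=2.5):
    """straight down, slow and force limited near the touch height; let go; rise"""
    env.goto([*xy,ztouch+.05],down(a));env.move_l([*xy,ztouch+.006],.12);env.sleep(.2)
    hit=env.move_l([*xy,ztouch-.003],.015,force_limit=lim);p=monitor.get_tcp_pos();f=monitor.get_ft_force()
    claw.gripper_open();env.move_l([*xy,up],.2);print("touch",hit,np.round(p,4),"f",np.round(f,1),"t",monitor.get_t())
E
python3 - <<'E'
from h import *
place(PAD["blue"],.0106,CA)
c=cam("wrist");save(c,"wp");
for r in near(c,"blue",PAD["blue"],.031,amin=60):print(r)
xy=np.array([.432,.1275]);a=best([*xy,.15],np.radians(75));print(np.degrees(a))
c=look("ring",xy,a)
for r in near(c,"yellow",xy,.02,amin=60):
    print(r)
print(monitor.get_t())
E
```

```text
touch True [0.6411 0.057  0.0106] f [-1.   0.1  4.1] t 11.35
(array([0.6311141 , 0.05802851]), [280.8, 200.8], 7100)
75.0
(array([0.4171918 , 0.13112693]), [280.6, 182.5], 499)
12.3417
```

```bash
python3 -c "
import cv2,numpy as np
a,b=[cv2.imread(f'pics/{n}.png')[60:360,80:480] for n in('wp','ring')];cv2.imwrite('pics/c2.png',np.hstack([a,b]))"
```

```text
(no output)
```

View pics/c2.png

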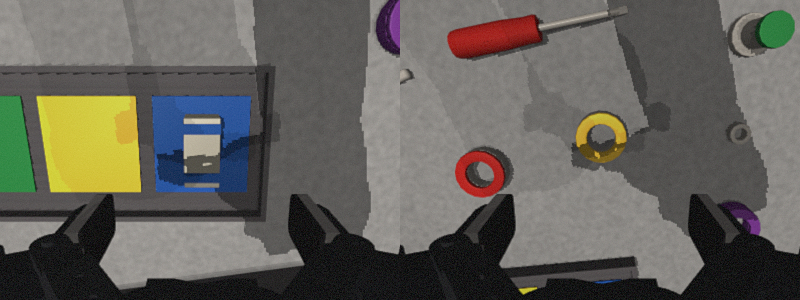

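The block sits centred on the blue pad (crop 202,150). The ring is at (281.5,197.5), with a shadow splitting its yellow, so I'll use the outline.

Run:
```python
from h import *
c=cam("wrist");xy=ray(c,[281.5,197.5],.02)[0,:2];print(xy)
xy=(xy+[.432,.1275])/2;print(xy)
grasp(xy,.004,np.radians(75))
place(PAD["yellow"],.0115,CA)
c=cam("wrist");save(c,"rp")
xy=np.array([.376,.2835]);a=best([*xy,.18],np.radians(75));print(np.degrees(a))
c=look("plug",xy,a,.18)
for r in near(c,"green",xy,.05,amin=60):print(r)
print(monitor.get_t())
a,b=[cv2.imread(f'pics/{n}.png')[60:360,80:480] for n in('rp','plug')];cv2.imwrite('pics/c3.png',np.hstack([a,b]))
```

```text
[0.43209077 0.12812894]
[0.43204539 0.12781447]
hit False width 0.04732250626053684 z 0.005159288242341777 width2 0.04739110442825158 dFz -11.666579203888686 t 14.9583
touch True [ 0.6259 -0.0418  0.0123] f [-0.6  0.1  4.9] t 18.3
75.0
(array([0.37516965, 0.28368164]), [281.3, 197.8], 538)
19.9333
```

View pics/c3.png

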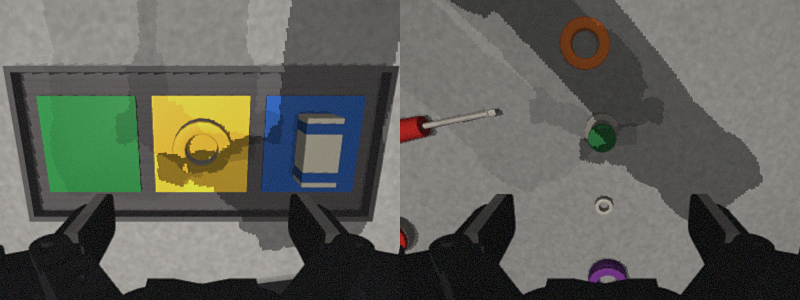

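The ring sits flat in the middle of yellow (crop 202,142). The plug's cap is at (281,198), which matches the top view.

Run:
```python
from h import *
grasp([.3755,.2836],.027,np.radians(75),.16)
place(PAD["green"],.0345,CA,up=.16)
c=cam("wrist");save(c,"pp")
xy=np.array([.374,-.2645]);a=best([*xy,.15],np.radians(113));print(np.degrees(a))
c=look("steel",xy,a,.15)
for r in near(c,"blue",xy,.018,amin=60):print(r)
print(monitor.get_t())
a,b=[cv2.imread(f'pics/{n}.png')[60:360,80:480] for n in('pp','steel')];cv2.imwrite('pics/c4.png',np.hstack([a,b]))
```

```text
hit False width 0.02526957441598718 z 0.02745418741834859 width2 0.025245135269642678 dFz -8.354055444817503 t 22.7667
touch True [ 0.6101 -0.1401  0.0345] f [0.1 0.2 4.3] t 27.125
113.0
(array([ 0.35454027, -0.27521506]), [279.6, 176.0], 289)
(array([ 0.39275778, -0.25895265]), [279.7, 218.0], 273)
28.2667
```

View pics/c4.png

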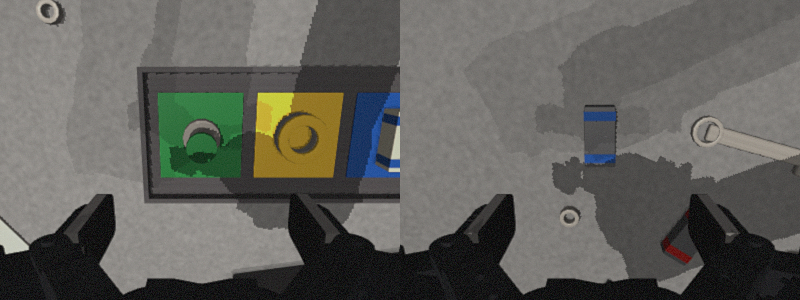

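The plug stands upright on green (crop 203,140) and the steel block is at crop (600,135), clear of the wrench. I'll grasp it and lay it 20 mm off, overhanging toward the robot, directly in line with the white block.

Run:
```python
from h import *
cx=np.array([np.sin(CA),-np.cos(CA)])
grasp([.3740,-.2670],.005,np.radians(113.05))
place(PAD["blue"]-.020*cx,.0365,CA,up=.16)
env.goto([*(PAD["blue"]-.02*cx),.16],down(CA))
c=cam("wrist");save(c,"lay",(130,80,430,340),2);c=cam("scene");save(c,"lays",(200,200,340,340),4)
print(monitor.get_t())
```

```text
hit False width 0.02819264398532446 z 0.0054989035236588345 width2 0.028545823283102883 dFz -9.162755187277618 t 30.925
touch True [0.6214 0.0601 0.0365] f [ 0.2 -0.7  4.2] t 34.9917
35.3417
```

View pics/lay.png

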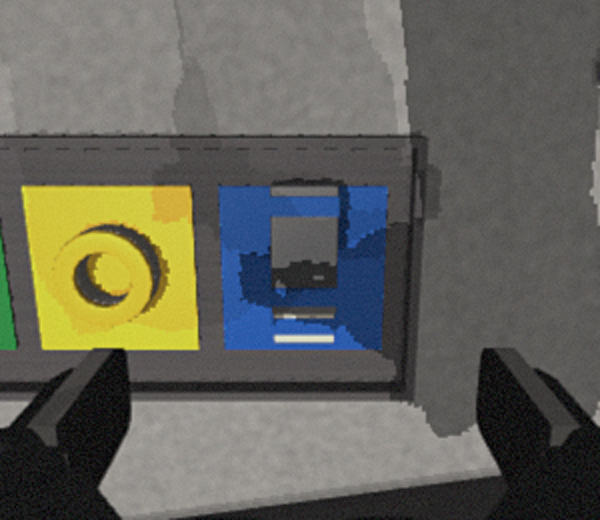

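The steel block is laid in line with the white one. It overhangs toward the robot (top of the picture), and a strip of white with its blue band is still visible at rows 320–343. Allowing for parallax, that gives about 19–20 mm offset, so about two thirds overlap. Next I'll slide it by pushing its end with the closed fingers above the white block.

Run:
```python
from h import *
cx=np.array([np.sin(CA),-np.cos(CA)]);P=PAD["blue"];at=lambda s,z:[*(P+s*cx),z]
claw.close();env.move_l(at(-.072,.10),.2);env.move_l(at(-.072,.038),.1);env.sleep(.2)
f0=np.array(monitor.get_ft_force());print("stop",env.move_l(at(-.0425,.038),.02,force_limit=8),monitor.get_tcp_pos(),np.array(monitor.get_ft_force())-f0)
env.move_l(at(-.055,.038),.05);env.move_l(at(-.055,.12),.2);claw.gripper_open()
env.goto(at(-.03,.16),down(CA));c=cam("wrist");save(c,"push",(130,80,430,340),2);print(monitor.get_t())
```

```text
stop False [0.59910422 0.0635616  0.03809849] [-0.23710489  0.50947621 -0.66824635]
41.35
```

View pics/push.png

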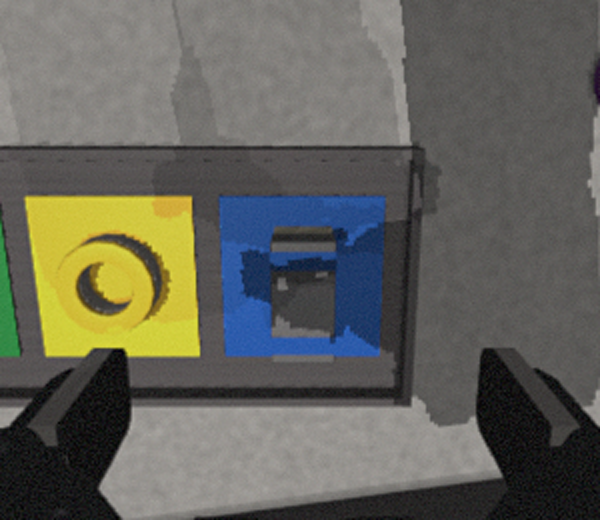

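The steel is nearly flush. To finish, I'll close the jaws on both blocks end to end, then side to side, centred on the pad. They stay resting on the pad throughout.

Run:
```python
from h import *
P=PAD["blue"]
for a,z in((best([*P,.12],CA+np.pi/2),.012),(best([*P,.12],CA),.014)):
    env.goto([*P,.12],down(a));print("hit",env.move_l([*P,z],.06,force_limit=6))
    f0=np.array(monitor.get_ft_force());claw.close();print("w",monitor.get_grip_width(),monitor.get_tcp_pos(),np.array(monitor.get_ft_force())-f0)
    claw.gripper_open();env.move_l([*P,.12],.12)
cx=np.array([np.sin(CA),-np.cos(CA)])
env.goto([*(P-.03*cx),.16],down(CA));c=cam("wrist");save(c,"fl",(180,130,380,270),4);np.savez("fl.npz",**c)
env.goto([*(P-.03*cx-[0,.05]),.22],down(CA));c=cam("wrist");save(c,"fin");print(monitor.get_t())
```

```text
hit False
w 0.05911224225802931 [0.64180852 0.05694203 0.01256408] [ 1.21980774 -0.53155938  2.208767  ]
hit False
w 0.029196141591563723 [0.64113379 0.057083   0.01417382] [1.01036333 0.64563273 0.13441448]
52.7917
```

View pics/fl.png

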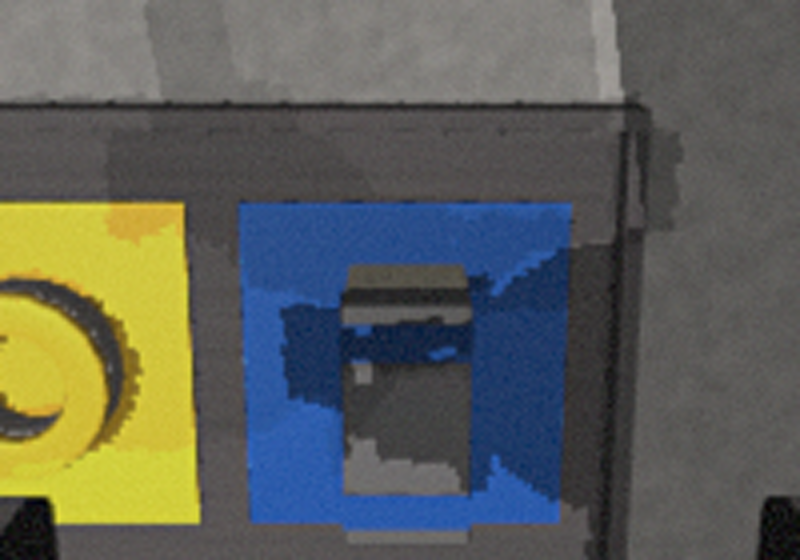

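View pics/fin.png

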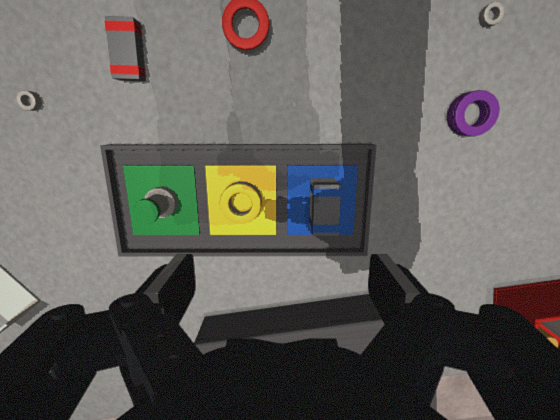

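Run:
```python
from h import *
cx=np.array([np.sin(CA),-np.cos(CA)]);cy=np.array([np.cos(CA),np.sin(CA)])
def rel(c,uv,z,pad):d=ray(c,uv,z)[0,:2]-PAD[pad];return (1e3*np.array([d@cx,d@cy])).round(1)
c=dict(np.load("fl.npz"));px=lambda u,v:[180+u/4,130+v/4]
print("steel near/far end mid",rel(c,px(406,305),.049,"blue"),rel(c,px(408,543),.049,"blue"),"white near bottom/top",rel(c,px(408,265),.007,"blue"),rel(c,px(406,290),.031,"blue"))
print("steel sides",rel(c,px(342,420),.049,"blue"),rel(c,px(470,420),.049,"blue"))
print("pad corners",[rel(c,px(*p),.007,"blue").tolist() for p in((240,203),(572,203),(560,523),(250,523))])
P=PAD["yellow"]
env.goto([*(P-.03*cx-.04*cy),.17],down(CA));env.sleep(.3);c=cam("wrist");save(c,"fin2",(100,90,440,330),2);np.savez("fin2.npz",**c);print(monitor.get_t())
```

```text
steel near/far end mid [-28.    0.4] [30.8  0.9] white near bottom/top [-27.4   0.9] [-26.9   0.4]
steel sides [ -0.5 -14.4] [-0.5 15.2]
pad corners [[-43.7, -42.2], [-43.8, 42.9], [45.8, 43.1], [45.9, -42.7]]
53.6333
```

View pics/fin2.png

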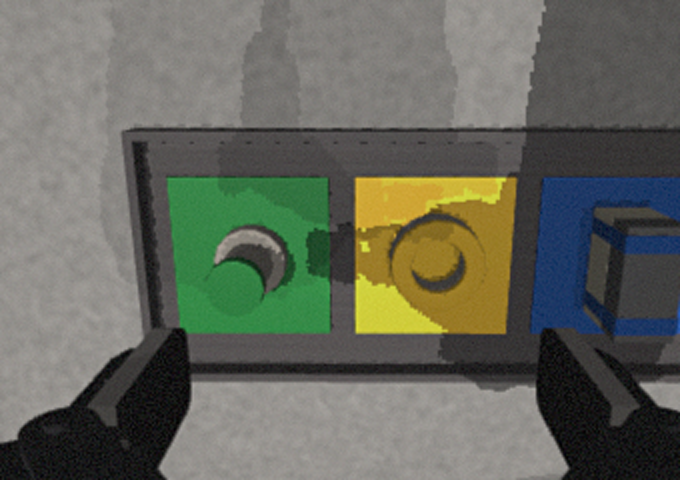

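Run:
```python
from h import *
c=dict(np.load("fin2.npz"));px=lambda u,v:[100+u/2,90+v/2]
cx=np.array([np.sin(CA),-np.cos(CA)]);cy=np.array([np.cos(CA),np.sin(CA)])
def rel(uv,z,pad):d=ray(c,px(*uv),z)[0,:2]-PAD[pad];return (1e3*np.array([d@cx,d@cy])).round(1)
print("ring",rel((438.5,264),.027,"yellow"),"cap",rel((237,286),.057,"green"),"foot l/r",rel((214,262),.019,"green"),rel((290,262),.019,"green"))
for n,q in dict(yellow=[(355,178),(517,178),(507,334),(355,334)],green=[(168,178),(329,178),(331,333),(180,333)]).items():
    print(n,np.mean([rel(p,.007,n) for p in q],0))
env.move_l([*monitor.get_tcp_pos()[:2],.25],.2);env.sleep(.5);print(monitor.get_t());env.hand_in()
```

```text
ring [-2.2  0.1] cap [-0.8  2.2] foot l/r [ -0.1 -17.9] [-0.2 22.2]
yellow [ 1.5   -0.075]
green [ 1.7   -0.075]
54.6833
the job is handed in; nothing more can be done
```

The gauges are in the caddy and I handed the job in at about 55 s of the 112 s allowed. I set the gauges down in the order white block, ring, plug, then the steel block. I never touched either reject; only the red-banded block and red ring's positions in the last views back that up, as I didn't re-measure them.

**Wringing:** I laid the steel block on the white one with a 20 mm overhang, so about two thirds overlapped, and let go. I then slid it along with the closed fingertips. To finish it flush, I squeezed both blocks together end to end, then side to side, without lifting. The jaws stopped at 59.1 and 29.2 mm, against true sizes of 60 and 30 mm. The gripper had read up to 1.8 mm low on single blocks of 30 mm, so these fit flush edges.

**Last camera checks:**

| Item | Pad | Distance from pad centre |
|---|---|---|
| Block stack | blue | about 0.5 mm |
| Ring, flat | yellow | about 3.7 mm in the caddy's x |
| Plug, upright | green | about 2–3 mm |

- **Ring and plug:** part of their offsets may be measuring error, because I read those edges by eye and the calibration is only good to about 2 mm. I did not correct them.
- **Block ends:** the pixel readings of the robot-side ends were 27 mm (white) and 28 mm (steel) from centre instead of 30. They differ by about 1 mm, within measuring error, so the camera alone does not prove the ends are flush.
- **Scene camera:** it put the pads about 5 mm farther out in x than the top and wrist cameras. I mostly followed those two, which agreed with each other.

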